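# Set the spring-return stop gauge to the length of a block

## Robot

A 7-joint arm with a two-finger parallel gripper is mounted at the origin on the work surface; the furniture and walls round the work are solid. World frame = base frame: x ahead of the robot, y to its left, z up, the work surface at z = 0. Lengths are in m, angles in rad, forces in N, time in s.
With the tool pointing down it reaches from about 0.4 to 0.85 m from the base axis. Payload 10.4 kg.
Tool frame: the origin (TCP) lies midway between the tips of the shut fingers; the grasp point (between the pads) lies env.pinch_z behind it (env.pinch_z is the distance from the TCP to the grasp point, in m); z points along the fingers, y is the line along which they close (so a half turn about z gives the same grasp; the last joint's range is limited). The gripper opens to 85 mm and grips with 20 to 120 N. Pads are 22 mm wide; open, the fingers measure 114 mm over their backs; the gripper's body (76 mm by 85 mm) begins 54 mm behind the grasp point. The pads swing forward as they close: fully open they stand 13 mm farther back than shut.
Start: joints at [-1.131, 0.332, -0.065, 1.46, 0.022, 1.35, -0.088], TCP at [0.279, 0.559, 0.231] pointing down, gripper open.
Joint ranges: [-2.6, 2.6], [-0.5, 2.12], [-1.47, 1.34], [0.16, 2.42], [-1.27, 4.41], [0.06, 2.06], [-2.6, 2.6]. Speed limits (rad/s): [2.22, 2.22, 2.79, 2.79, 3.14, 3.14, 3.14].

## Interface

Orientations are given as a unit quaternion [w, x, y, z].
In Python, from plant import env gives the robot as it stands. The module is installed in compiled form; this text tells all that it offers.
- The arm moves only by the shell command python3 -m crank 'ROWS' [OPENING] [FORCE]. ROWS is a JSON object of lists of equal length, an entry for each row: "travel": the shift along the tool's x, y, z scaled (see below), a list of three; "twist": the turn, a rotation vector about the tool's x, y, z scaled (see below), a list of three. A call has 1 to 8 rows; each row is the pose to reach, as a shift and turn from the pose commanded when the call began, along the tool's axes at that moment; what a row does not reach only later rows make up. The controller multiplies each number of a shift by 0.3 m and each number of a turn by 60 degrees. A row lasts 1/8 s, in which the tool goes at most 62.5 mm and 10.7 degrees, less where a joint would pass 70% of its speed; a pose out of reach is approached as far as the arm can. A call with a number of a shift or a turn outside -1 to 1 is refused whole. A call with a gripper value outside its range is refused whole. OPENING is the opening, from 0 (shut) to 1 (fully open), set as the call begins (- or left out, the last holds). The fingers move at their own pace and stop on an object; FORCE is the grip in N (left out, the last holds). Time passes only in rows, so rows that repeat a pose let the fingers close. It gives the time, the measured TCP pose, the force, the opening and the grip force at its end, in the units of the state.
- env.get_obs(): the state, without advancing time (a new reading comes with each control period).
- env.read_camera(name): name is "side" or "top" or "wrist"; returns a dict with "frame" (480x640x3 uint8, red, green, blue), "fx", "fy", "cx", "cy" (pixels), "position" and "rotation" of the camera in the world; the wrist camera has in their place "hand_eye" (4x4, takes a point from camera to tool coordinates, whose origin is the TCP and whose axes are the flange's). Camera axes: x right, y up, looking along -z (the intrinsics and any distortion apply to the point x, -y, -z); pixel columns grow to the right and rows downward; lengths in m; the calibration is good to about 2 mm. The wrist camera is an equidistant fisheye: a pixel r from the principal point sees the ray r / f radians off the axis. A picture is of the moment at which its call begins: read the wrist's pose just before it. There is no depth.
- env.sign_off(): hands the job in; it is judged then, once.
Trained networks look in a picture, given as the dict that the camera call returned (one of the last four; its "shot" number tells which), for a name from the list of things; names that differ only in an ending like _2 or _b are one class to them, and where a whole thing is asked for, a point or a joint stands for the part that bears it (a point fixed in the world has none). Each returns a list of dicts, best first, with "conf" (0 to 1); they miss things now and then, are a little off and sometimes report something else, mostly with a low value. They report only what shows in the picture. A call takes as long as a camera call. They do not tell look-alikes from the thing itself.
- env.spot_in(picture, thing): "extent" ([left, top, width, height] in pixels, round what is visible of it).
The state is a dict: "time_s": time; "qpos": joint angles; "joint_velocities": joint speeds; "joint_torque": joint torques, N m; "ee_pos": TCP position; "tool_rot": TCP orientation; "ft_force": force on the tool from outside, world axes, zero at the start; "torque": the same for the moment, N m; "grip_width": finger opening in m; "grip_force": force on a finger pad.
Only numpy, scipy, OpenCV 4.12 (cv2) and the standard library are available. Lean on these libraries where they do the work, as an engineer would, in place of code of your own. Each camera call takes 0.05 s, during which the arm holds its last target. There are 200 camera calls.

## Task

Stand the spirit level flush against the free end of the wooden block on the gauge board, the block staying against its stop, so that the level covers the whole of that end and its end on the slide's side runs in across the line of the pointer's tip without reaching the carriage, and let go of it. Then pull the spring-return slide out by its upright grip until the pointer is exactly above the level's face that touches the block, and finish while still holding the slide there in the gripper, without disturbing the level or the other things on the bench.

Things in the scene. Friction and masses are not known exactly. Their poses are not given: they have to be found in the camera images.
- gauge: Fixed plywood board 200 x 255 mm, top 15 mm above the bench. Origin on the bench; board spans x -90..110, y -120..135 mm in its axes; x points away from the robot, y left. On its right side (y = -90) a spring housing (x 74..110, top 36 mm above the board), two rods and an end bracket (x -86..-74, 24 mm high) carry the slide. The block lane is at y = +45.
- slide: Spring-return slide: aluminium carriage 30 x 44 mm, 6 to 26 mm above the board, with upright grip and pointer. Origin on the board's top under its middle, axes as the gauge's. Pulls out along the gauge's -x by 0..105 mm; at rest at gauge x = +50 mm. The spring always pulls it back, 3 N at home plus 70 N/m (10 N fully out); it does not latch.
- grip (a point): Middle of the slide's upright black grip, 65 mm above the board, 80 mm above the bench. The grip is a plate 14 mm thick along the gauge's x (the pull direction), 30 mm wide along y, from 26 to 82 mm above the board.
- pointer_tip (a point): Tip of the slide's pointer, a thin steel bar (3 mm) running from the grip along the gauge's +y, tip 102 mm from the grip's centre, 47 to 50 mm above the board (7 mm above a level standing on the board). Pointer and grip have the same gauge x.
- stop: Fixed wooden stop, 22 x 70 x 30 mm high, on the board in the block lane; its place along the gauge's x varies by some cm. Origin on the board's top, in the middle of its face that looks to its -x, against which the block lies; axes as the gauge's.
- block: Loose softwood block, 58 mm along its x, 60 mm along y, 24 mm high, lying on the board with its +x face against the stop. Origin at the centre of its underside.
- block_end (a point): Middle of the lower edge of the block's free end (its -x face, 60 mm wide), on the board's top, 58 mm from the stop's face; axes as the block's, -x points out of the block toward where the level goes. This end is the mark for the pointer.
- level: Yellow spirit level, 226 mm long (its y), 24 mm thick (x), 40 mm high, 0.15 to 0.3 kg, standing on its long narrow edge on the bench. Origin at the centre of its underside. It is to stand likewise on the board, a long side face flat on the block's end, its origin 12 to 77 mm left (+y) of the block's middle; a finger fits beside the block, left of it.
- masking_tape: Bystander: roll of masking tape, 112 mm across, 36 mm high, lying flat; origin at the centre of its underside. Not to be moved.
- hex_bolt: Bystander: steel hex bolt, 70 mm long, lying; origin under its middle. Not to be moved.
- offcut: Bystander: small softwood offcut, 36 x 55 x 36 mm, on the bench; origin at the centre of its underside. Not to be moved.
Mind the look-alikes: they are no part of the job. What is meant by the block is not orange, and is the smaller of those in its own colour.

How it is judged:
On the way:
1. the level stands flush against the block's free end, covering it, and is let go (x of level in the frame of block_end between -0.016 and -0.009 m and y of level in the frame of block_end between 0.012 and 0.077 m and z of level in the frame of block_end between -0.005 and 0.005 m and angle between the y axis of level and the y axis of block_end, either way round below 0.06 rad and angle between level's own z axis and vertical below 0.08 rad and contact force between the fingers and level below 0.2 N and x of block_end in the frame of stop between -0.063 and -0.055 m and y of block_end in the frame of stop between -0.012 and 0.012 m and angle between the x axis of block_end and the x axis of stop, either way round below 0.06 rad), for 0.3 s.
At the end, for the whole second after the job is handed in: Level upright on the board, released, within 4 mm and 0.06 rad of flush with the block's end, its middle 12 to 77 mm left of the block's; block within 4 mm of the stop, 12 mm sideways; pointer within 5 mm of the block's end, at rest, held by the fingers, not propped on the level (all of step 1 and x of pointer_tip in the frame of block_end between -0.005 and 0.005 m and contact force between the fingers and slide above 1.5 N and contact force between level and slide below 0.3 N and linear speed of each of slide, level below 0.01 m/s); the arm keeps its last pose, push and grip.
It fails at once if a bystander is pushed more than 20 mm (distance of any of masking_tape, hex_bolt, offcut from where it was at the start of the episode above 0.02 m).
It also fails if it takes over 54 s, if anything falls off the work surface, if the arm or the gripper's body presses on something with over 40 N, if the wrist force passes 120 N, or if a joint passes its speed limit or range.

## Working session

There is one attempt and no reset: what is moved stays moved. The work goes in short steps, Python scripts to look and compute and a shell command to move; the robot and the scene stay as the last step left them, time stands still between calls to the robot, and variables do not carry over. Pictures are saved under pics/ and viewed, at most 10 in all, crops included, and the job is handed in when it is done.

```bash
mkdir -p pics; ls; cat > h.py <<'E'
import numpy as np,cv2
from plant import env
from scipy.spatial.transform import Rotation as R
def ray(c,u,v):
    d=np.array([(u-c['cx'])/c['fx'],-(v-c['cy'])/c['fy'],-1.]);d=np.asarray(c['rotation'])@d
    return np.array(c['position']),d/np.linalg.norm(d)
def onz(c,u,v,z):
    p,d=ray(c,u,v);return p+d*(z-p[2])/d[2]
def proj(c,P):
    q=np.asarray(c['rotation']).T@(np.array(P)-c['position']);return np.array([c['cx']-c['fx']*q[0]/q[2],c['cy']+c['fy']*q[1]/q[2]])
def tri(rs):
    A=0;b=0
    for p,d in rs:
        M=np.eye(3)-np.outer(d,d);A=A+M;b=b+M@p
    return np.linalg.solve(A,b)
def T():
    o=env.get_obs();q=o['tool_rot'];return np.array(o['ee_pos']),R.from_quat([q[1],q[2],q[3],q[0]])
E
python3 - <<'E'
from h import *
for n in ['top','side']:
    c=env.read_camera(n);cv2.imwrite(f'pics/{n}0.png',c['frame'][:,:,::-1])
    print(n,c['fx'],c['fy'],c['cx'],c['cy'],np.round(c['position'],3),np.round(c['rotation'],3).tolist(),[k for k in c])
    for t in ['gauge','slide','grip','pointer_tip','stop','block','level','masking_tape','hex_bolt','offcut']:
        print(t,[(np.round(d['extent']).tolist(),round(d['conf'],2)) for d in env.spot_in(c,t)][:4])
o=env.get_obs();print(o,env.pinch_z)
E
```

```text
pics
top 624.9088738653832 624.9088738653832 317.5429188279997 226.6673029815497 [ 0.304 -0.065  1.448] [0.711, 0.046, -0.035, -0.701] ['frame', 'fx', 'fy', 'cx', 'cy', 'position', 'rotation', 'shot']
gauge [([357.0, 133.0, 124.0, 120.0], 0.72)]
slide [([441.0, 136.0, 36.0, 62.0], 0.9), ([389.0, 178.0, 33.0, 28.0], 0.55)]
grip [([457.0, 134.0, 24.0, 64.0], 0.77)]
pointer_tip [([207.0, 214.0, 34.0, 15.0], 0.73), ([455.0, 137.0, 26.0, 59.0], 0.7)]
stop [([394.0, 165.0, 29.0, 17.0], 0.54)]
block [([390.0, 177.0, 31.0, 32.0], 0.86), ([392.0, 269.0, 54.0, 49.0], 0.85), ([310.0, 135.0, 36.0, 33.0], 0.81)]
level [([188.0, 141.0, 86.0, 42.0], 0.94), ([352.0, 249.0, 25.0, 23.0], 0.24)]
masking_tape [([152.0, 245.0, 55.0, 49.0], 0.75)]
hex_bolt []
offcut [([352.0, 248.0, 26.0, 23.0], 0.92)]
side 466.7821168281167 466.7821168281167 312.9485105400814 235.25141132694313 [ 0.065 -0.786  0.593] [0.845, 0.471, -0.115, -0.226] ['frame', 'fx', 'fy', 'cx', 'cy', 'position', 'rotation', 'shot']
gauge [([331.0, 261.0, 184.0, 112.0], 0.73)]
slide [([424.0, 280.0, 92.0, 62.0], 0.89), ([194.0, 193.0, 43.0, 
[... 612 characters left out ...]
.06477297,  1.46008898,  0.02161548,
        1.34992654, -0.08852791]), 'joint_velocities': array([ 7.36691079e-05, -4.65482289e-04, -3.82882772e-04,  1.72926865e-03,
       -9.27344897e-05,  9.37961789e-05, -2.47103447e-03]), 'joint_torque': array([-2.66285015e-04, -6.25239658e+01,  4.86635312e-02, -3.91823602e+01,
        1.65137445e-02,  1.77395930e-03, -6.96989090e-06]), 'ee_pos': array([0.27898762, 0.55929446, 0.23133774]), 'tool_rot': array([-5.58226616e-06,  2.29314245e-01,  9.73352442e-01,  3.38617217e-05]), 'ft_force': array([ 0.17637404, -0.80801871,  0.07268492]), 'torque': array([-0.01512012,  0.01827061,  0.00537097]), 'grip_force': 0.0, 'grip_width': 0.08551142530894441} 0.0187
```

View both.

```bash
python3 - <<'E'
import cv2
a=cv2.imread('pics/top0.png')
cv2.imwrite('pics/topc.png',cv2.resize(a[115:335,140:500],None,fx=2.2,fy=2.2,interpolation=3))
a=cv2.imread('pics/side0.png')
cv2.imwrite('pics/sidec.png',cv2.resize(a[160:390,190:540],None,fx=2.25,fy=2.25,interpolation=3))
E
```

```text
(no output)
```

View pics/topc.png

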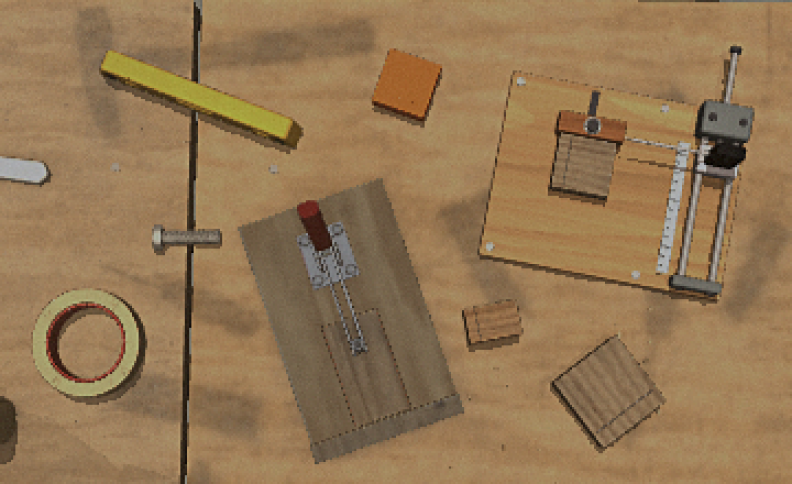

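View pics/sidec.png

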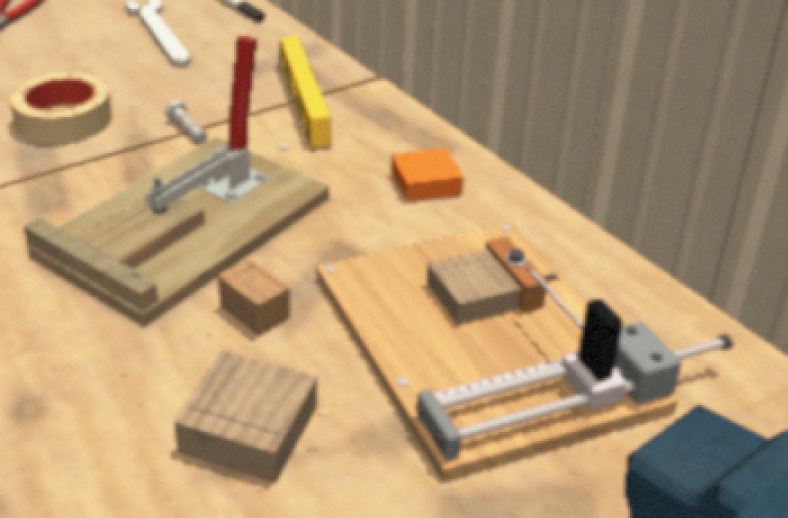

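The top crop shows the level at crop px (105,62)–(297,135). The gauge board is at right, with corners (513,72), (479,254) and (720,297). The small grey block lies against the brown stop at (583,165), and the grip is at (728,152). The toggle-clamp jig and the larger grey block are look-alikes. The side crop agrees with this: block at (475,285), grip top at (600,302), level at (283..330, 38..145).

```bash
sed -i "s/^def ray/_rc=env.read_camera\ndef cam(n):\n    c=_rc(n)\n    if 'rotation' in c:\n        q=np.array(c['rotation'])\n        if q.size==4: c['rotation']=R.from_quat([q[1],q[2],q[3],q[0]]).as_matrix()\n    return c\ndef ray/" h.py
python3 - <<'E'
from h import *
from scipy.optimize import least_squares
ct=cam('top');cs=cam('side')
t=lambda u,v:(u/2.2+140,v/2.2+115); s=lambda u,v:(u/2.25+190,v/2.25+160)
def two(a,b):
    ra,rb=ray(ct,*t(*a)),ray(cs,*s(*b));p=tri([ra,rb]);return np.round(p,4),np.round([np.linalg.norm(proj(c,p)-x) for c,x in((ct,t(*a)),(cs,s(*b)))],1)
print('level near end R',two((296,128),(320,117)));print('level far',two((104,60),(290,38)))
print('griptop',two((728,152),(600,302)))
print('block -+',two((552,187),(428,264)),'--',two((609,197),(459,301)))
print('board',two((513,72),(507,228)),two((479,254),(319,268)),two((720,297),(443,475)))
# fit gauge pose
G=[((-90,135),(479,254),(319,268)),((110,135),(513,72),(507,228)),((-90,-120),(720,297),(443,475)),((110,-120),None,(675,405))]
def W(p,x,y,z): return np.array([p[0]+np.cos(p[2])*x-np.sin(p[2])*y,p[1]+np.sin(p[2])*x+np.cos(p[2])*y,z])
def f(p):
    r=[]
    for (x,y),a,b in G:
        P=W(p,x/1e3,y/1e3,.015)
        if a: r+=list(proj(ct,P)-t(*a))
        r+=list(proj(cs,P)-s(*b))
    return np.array(r)
g=least_squares(f,[.5,-.25,-.18]).x;print('gauge',g,np.round(f(g),1))
def inv(p,P): d=P[:2]-p[:2];return np.array([np.cos(p[2])*d[0]+np.sin(p[2])*d[1],-np.sin(p[2])*d[0]+np.cos(p[2])*d[1]])
for px in [(559,133),(615,140),(609,197),(552,187)]: print('blk corner in gauge',np.round(inv(g,onz(ct,*t(*px),.039)),4))
for px in [(428,264),(459,301),(524,285)]: print('  side',np.round(inv(g,onz(cs,*s(*px),.039)),4))
print('grip in gauge',inv(g,onz(ct,*t(728,152),.097)),inv(g,onz(cs,*s(600,302),.097)))
# level mask
h=cv2.cvtColor(ct['frame'],cv2.COLOR_RGB2HSV);m=cv2.inRange(h[135:190,180:280],(24,150,170),(34,255,255))
pts=cv2.findNonZero(m).reshape(-1,2)+[180,135]
rc=cv2.minAreaRect(pts.astype(np.float32));bx=cv2.boxPoints(rc);print(rc);print(np.round([onz(ct,*q,.04) for q in bx],4), np.round(onz(ct,*rc[0],.04),4))
for nm in ['hex_bolt','offcut','masking_tape']:
  for c in(ct,):
    for d in env.spot_in(c,nm)[:1]:
        e=d['extent'];print(nm,np.round(onz(c,e[0]+e[2]/2,e[1]+e[3]/2,.03),3))
E
```

```text
level near end R (array([0.5848, 0.059 , 0.04  ]), array([1.2, 1.2]))
level far (array([0.6601, 0.2622, 0.034 ]), array([0.4, 0.4]))
griptop (array([ 0.5554, -0.376 ,  0.1013]), array([0.2, 0.3]))
block -+ (array([ 0.5286, -0.2087,  0.0374]), array([0.2, 0.2])) -- (array([ 0.5177, -0.2667,  0.0415]), array([0.4, 0.5]))
board (array([ 0.6559, -0.169 ,  0.0058]), array([1. , 1.1])) (array([ 0.4615, -0.1354,  0.011 ]), array([0.2, 0.3])) (array([ 0.4167, -0.3859,  0.0082]), array([1.3, 1.8]))
gauge [ 0.52180846 -0.28493944 -0.18054041] [ 0.4  1.3 -1.8 -0.8  0.9  0.6  1.8 -2.8  0.4  3.1 -0.1 -1.6  2.5 -1.5]
blk corner in gauge [0.0502 0.0793]
blk corner in gauge [0.0541 0.021 ]
blk corner in gauge [-0.006   0.0166]
blk corner in gauge [-0.007   0.0762]
  side [-0.0084  0.0744]
  side [-0.0067  0.02  ]
  side [0.054 0.02 ]
grip in gauge [ 0.05085803 -0.08462549] [ 0.05246276 -0.07916519]
((228.89303588867188, 157.27685546875), (87.72542572021484, 8.522383689880371), 21.124719619750977)
[[0.6502 0.2629 0.04  ]
 [0.669  0.2565 0.04  ]
 [0.5968 0.0653 0.04  ]
 [0.5782 0.0719 0.04  ]] [0.6234 0.1638 0.04  ]
hex_bolt [0.473 0.169 0.03 ]
offcut [ 0.392 -0.152  0.03 ]
masking_tape [0.366 0.266 0.03 ]
```

```bash
cat >> h.py <<'E'
def plan(P,yaw):
    "rows numbers for TCP at P, pointing down, tool y at yaw (deg)"
    p,r=T();y=np.deg2rad(yaw);Y=np.array([np.cos(y),np.sin(y),0]);Z=np.array([0,0,-1.]);D=R.from_matrix(np.c_[np.cross(Y,Z),Y,Z])
    print('travel',np.round(r.inv().apply(np.array(P)-p)/.3,4),'twist',np.round((r.inv()*D).as_rotvec(degrees=True)/60,4),'from',np.round(p,4))
E
python3 -c "
from h import *
plan([.6234,.1638,.16],-20.4)"
```

```text
travel [-1.6157 -0.6672  0.2377] twist [ 1.0000e-04 -1.0000e-04  1.3981e+00] from [0.279  0.5593 0.2313]
```

```bash
python3 -m crank '{"travel":[[-0.8,-0.33,0],[-0.8,-0.33,0],[-0.8,-0.33,0],[-0.8,-0.33,0],[-0.8,-0.33,0],[-0.8,-0.33,0]],"twist":[[0,0,0.7],[0,0,0.7],[0,0,0.7],[0,0,0.7],[0,0,0.7],[0,0,0.7]]}' 0.7; python3 -c "
from h import *
plan([.6234,.1638,.16],-20.4)"
```

```text
time_s: 2.1
ee_pos: [0.4496, 0.3635, 0.2314]
tool_rot: [-0.0, 0.563, 0.827, 0.0]
ft_force: [-0.2, 1.0, 0.1]
grip_width: 0.0601
grip_force: 0.0
travel [-0.8316  0.2951  0.2376] twist [-1.000e-04 -4.000e-04  6.982e-01] from [0.4496 0.3635 0.2314]
```

```bash
python3 -m crank '{"travel":[[-0.832,0.295,0.238],[-0.832,0.295,0.238],[-0.832,0.295,0.238],[-0.832,0.295,0.238],[-0.832,0.295,0.238],[-0.832,0.295,0.238],[-0.832,0.295,0.238]],"twist":[[0,0,0.698],[0,0,0.698],[0,0,0.698],[0,0,0.698],[0,0,0.698],[0,0,0.698],[0,0,0.698]]}'; python3 - <<'E'
from h import *
plan([.6234,.1638,.03],-20.4)
p,r=T();c=cam('wrist');print(c['fx'],c['cx'],c['cy'],np.round(c['hand_eye'],4).tolist())
cv2.imwrite('pics/w1.png',c['frame'][:,:,::-1])
def won(c,p,r,u,v,z):
    a=np.array([(u-c['cx'])/c['fx'],(v-c['cy'])/c['fy']]);th=np.linalg.norm(a);n=a/th
    d=np.array([n[0]*np.sin(th),-n[1]*np.sin(th),-np.cos(th)]);H=np.array(c['hand_eye'])
    d=r.apply(H[:3,:3]@d);o=p+r.apply(H[:3,3]);return o+d*(z-o[2])/d[2]
h=cv2.cvtColor(c['frame'],cv2.COLOR_RGB2HSV);m=cv2.inRange(h,(22,150,150),(34,255,255))
k,l,st,ce=cv2.connectedComponentsWithStats(m);i=1+np.argmax(st[1:,4]);print(st[i],ce[i])
pts=cv2.findNonZero((l==i).astype(np.uint8)).reshape(-1,2)
Q=np.array([won(c,p,r,u,v,.04)[:2] for u,v in pts]).astype(np.float32)
rc=cv2.minAreaRect(Q);print(rc,np.round(cv2.boxPoints(rc),4).tolist())
E
```

```text
time_s: 2.98
ee_pos: [0.6224, 0.1667, 0.1599]
tool_rot: [-0.001, 0.82, 0.572, 0.0]
ft_force: [-0.1, 0.5, -0.9]
grip_width: 0.0597
grip_force: 0.0
travel [-0.0083  0.0067  0.4329] twist [-0.001  -0.001   0.0037] from [0.6224 0.1667 0.1599]
371.64829954431775 315.9550790511408 238.99606286205196 [[0.0013, 0.959, 0.2834, 0.0729], [1.0, -0.0013, -0.0003, -0.0013], [0.0, 0.2834, -0.959, -0.1429], [0.0, 0.0, 0.0, 1.0]]
[ 302   89   34  265 7919] [317.44412173 215.89190554]
((0.622074544429779, 0.16638986766338348), (0.20832769572734833, 0.0230269655585289), 69.4376220703125) [[0.5746999979019165, 0.07289999723434448], [0.5963000059127808, 0.06480000168085098], [0.6693999767303467, 0.2599000036716461], [0.6478999853134155, 0.2680000066757202]]
```

View pics/w1.png

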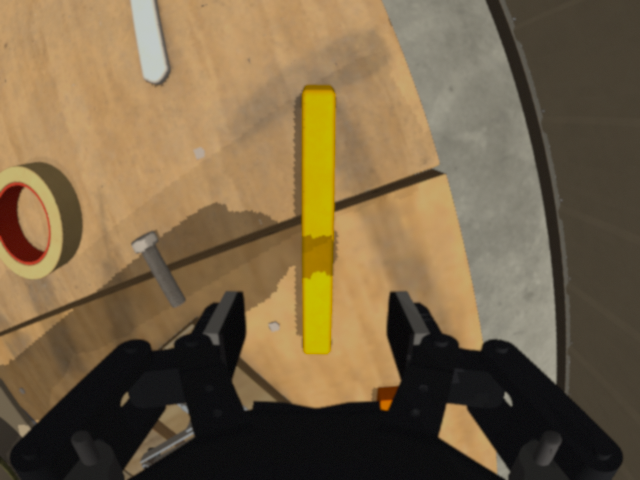

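The wrist view shows the level upright between the open fingers, spanning columns 303–335 and rows 85–354. The measured centre is (0.622, 0.166), within 3 mm of the top-camera value. Next I go down and grip it.

```bash
python3 -m crank '{"travel":[[0,0,0.2],[0,0,0.35],[0,0,0.46],[0,0,0.5],[0,0,0.5],[0,0,0.5]],"twist":[[0,0,0.004],[0,0,0.004],[0,0,0.004],[0,0,0.004],[0,0,0.004],[0,0,0.004]]}' && python3 -m crank '{"travel":[[0,0,0],[0,0,0],[0,0,0],[0,0,0],[0,0,0],[0,0,0]],"twist":[[0,0,0],[0,0,0],[0,0,0],[0,0,0],[0,0,0],[0,0,0]]}' 0 50 && python3 -m crank '{"travel":[[0,0,-0.1],[0,0,-0.25],[0,0,-0.4],[0,0,-0.4],[0,0,-0.4]],"twist":[[0,0,0],[0,0,0],[0,0,0],[0,0,0],[0,0,0]]}'; python3 - <<'E'
from h import *
g=np.array([.5218,-.2849]);a=-.1805
c,s=np.cos(a),np.sin(a)
for x,y in [(-.0065,.048+.05)]: print(g+[c*x-s*y,s*x+c*y])
p,r=T();w=cam('wrist');cv2.imwrite('pics/w2.png',w['frame'][:,:,::-1])
# approach point: level centre 60mm in front of block end
x,y=-.0065-.012-.035,.048+.05;P=g+[c*x-s*y,s*x+c*y];plan([*P,p[2]],np.rad2deg(a))
E
```

```text
time_s: 3.78
ee_pos: [0.6243, 0.1644, 0.0117]
tool_rot: [0.0, 0.822, 0.569, 0.001]
ft_force: [0.0, 0.2, -0.0]
grip_width: 0.0596
grip_force: 0.0
time_s: 4.53
ee_pos: [0.6239, 0.1639, 0.0108]
tool_rot: [0.0, 0.822, 0.569, 0.001]
ft_force: [-1.1, -0.7, 5.7]
grip_width: 0.0234
grip_force: 50.9
time_s: 5.15
ee_pos: [0.6227, 0.1636, 0.1289]
tool_rot: [-0.0, 0.822, 0.569, -0.001]
ft_force: [-1.4, 0.0, -1.6]
grip_width: 0.0235
grip_force: 49.8
[ 0.5329987  -0.18732521]
travel [-1.2276e+00 -2.0900e-02 -2.0000e-04] twist [-0.002   0.0012 -0.1715] from [0.6224 0.1636 0.1283]
```

View pics/w2.png

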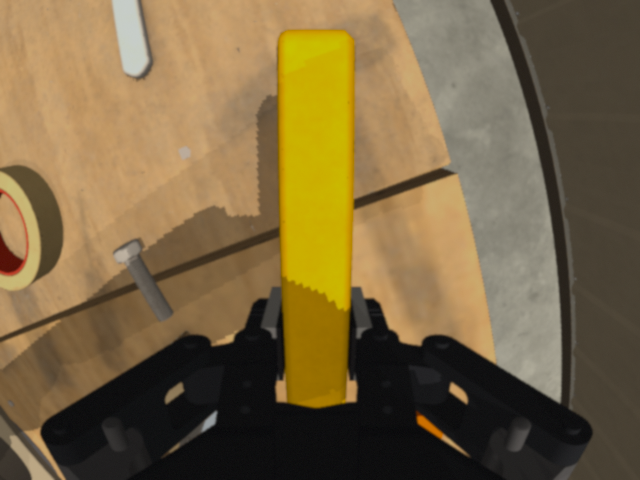

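Level held, hanging straight between the pads; its far end is at row 30 and its near end at about row 405. Before the transfer I check where the ends sit relative to the tool and how tall the jig's handle is.

```bash
python3 - <<'E'
from h import *
ct=cam('top');cs=cam('side')
print('handle',tri([ray(ct,310/2.2+140,205/2.2+115),ray(cs,243/2.25+190,40/2.25+160)]))
H=np.array([[0.0013,0.959,0.2834,0.0729],[1,-.0013,-.0003,-.0013],[0,.2834,-.959,-.1429]])
for u,v in [(316,30),(316,405)]:
    a=np.array([(u-315.96)/371.65,(v-239)/371.65]);th=np.linalg.norm(a);n=a/th
    d=H[:,:3]@np.array([n[0]*np.sin(th),-n[1]*np.sin(th),-np.cos(th)]);o=H[:,3];print(o+d*(-.029-o[2])/d[2])
E
```

```text
handle [0.48441776 0.03365323 0.16580908]
[ 0.10503907 -0.00133992 -0.029     ]
[-0.02985347 -0.00115639 -0.029     ]
```

```bash
python3 - <<'E'
from h import *
p,r=T();print(r.inv().apply(np.array([.595,-.05,p[2]])-p)/.3)
E
```

```text
[-0.69826333  0.16524688  0.00090552]
```

```bash
python3 -m crank '{"travel":[[-0.1,0.02,0],[-0.25,0.06,0],[-0.42,0.1,0],[-0.58,0.14,0],[-0.7,0.165,0],[-0.7,0.165,0]],"twist":[[0,0,0],[0,0,0],[0,0,-0.05],[0,0,-0.12],[0,0,-0.17],[0,0,-0.17]]}'; python3 - <<'E'
from h import *
g=np.array([.5218,-.2849]);a=-.1805;c,s=np.cos(a),np.sin(a)
x,y=-.0535,.048+.054;P=g+[c*x-s*y,s*x+c*y];plan([*P,.10],np.rad2deg(a))
E
```

```text
time_s: 6.05
ee_pos: [0.5945, -0.0546, 0.1291]
tool_rot: [0.0, 0.77, 0.638, -0.001]
ft_force: [0.0, 0.8, -2.2]
grip_width: 0.0235
grip_force: 49.7
travel [-0.4604 -0.2755  0.0983] twist [-0.0012  0.0018 -0.0067] from [ 0.5945 -0.0546  0.1291]
```

```bash
python3 -m crank '{"travel":[[-0.1,-0.08,0],[-0.25,-0.17,0],[-0.38,-0.24,0.05],[-0.46,-0.275,0.1],[-0.46,-0.275,0.1],[-0.46,-0.275,0.1]],"twist":[[0,0,-0.007],[0,0,-0.007],[0,0,-0.007],[0,0,-0.007],[0,0,-0.007],[0,0,-0.007]]}'; python3 - <<'E'
from h import *
p,r=T();print(p)
for n in ['wrist','top']:
    w=cam(n);cv2.imwrite(f'pics/{n}3.png',w['frame'][:,:,::-1])
    if n=='top': np.save('t3.npy',w['frame'])
    for t in ['block','stop','pointer_tip']: print(n,t,[(np.round(d['extent']).tolist(),round(d['conf'],2)) for d in env.spot_in(w,t)][:3])
a=cv2.imread('pics/wrist3.png');b=cv2.imread('pics/top3.png')[115:270,340:500]
cv2.imwrite('pics/c3.png',np.hstack([cv2.resize(a,(440,330)),cv2.resize(b,(340,330))]))
E
```

```text
time_s: 6.8
ee_pos: [0.4902, -0.1698, 0.0998]
tool_rot: [-0.0, 0.766, 0.643, 0.0]
ft_force: [0.1, 0.0, -1.3]
grip_width: 0.0235
grip_force: 49.8
[ 0.49017463 -0.16982196  0.09977044]
wrist block [([75.0, 325.0, 108.0, 76.0], 0.92), ([457.0, 0.0, 99.0, 102.0], 0.83), ([384.0, 289.0, 90.0, 58.0], 0.75)]
wrist stop []
wrist pointer_tip []
top block [([307.0, 138.0, 36.0, 31.0], 0.94), ([392.0, 266.0, 51.0, 52.0], 0.67)]
top stop [([458.0, 136.0, 17.0, 63.0], 0.69)]
top pointer_tip [([441.0, 135.0, 37.0, 63.0], 0.96)]
```

View pics/wrist3.png

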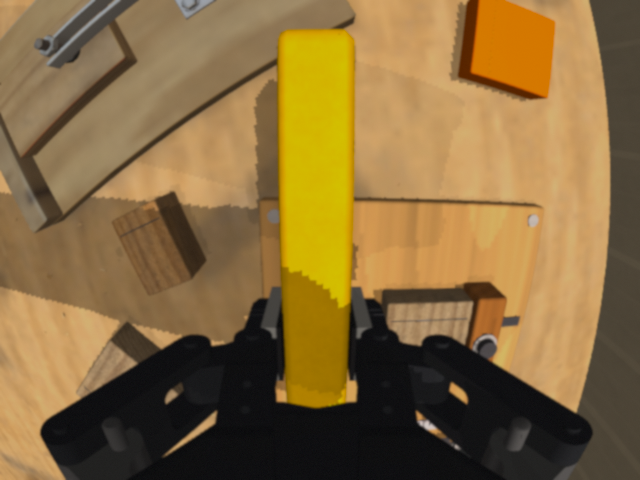

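The wrist view shows the block at columns 384–472, its left side at row ~290 and its free end at column 384. The stop is behind it at (487,310), and the board's left edge is at row ~200. The path is clear, so I refine the block position from this view.

```bash
cat >> h.py <<'E'
def won(c,p,r,u,v,z):
    a=np.array([(u-c['cx'])/c['fx'],(v-c['cy'])/c['fy']]);th=np.linalg.norm(a);n=a/th
    d=np.array([n[0]*np.sin(th),-n[1]*np.sin(th),-np.cos(th)]);H=np.array(c['hand_eye'])
    d=r.apply(H[:3,:3]@d);o=p+r.apply(H[:3,3]);return o+d*(z-o[2])/d[2]
G0=np.array([.5218,-.2849]);GA=-.1805
def tog(P):
    d=np.asarray(P)[:2]-G0;c,s=np.cos(GA),np.sin(GA);return np.array([c*d[0]+s*d[1],-s*d[0]+c*d[1]])
def tow(x,y):
    c,s=np.cos(GA),np.sin(GA);return G0+[c*x-s*y,s*x+c*y]
E
python3 - <<'E'
from h import *
p,r=T();c=cam('wrist');print(p)
for u,v,z,n in [(384,291,.039,'blk -x+y'),(471,289,.039,'blk +x+y'),(384,318,.039,'blk -x edge'),(262,200,.015,'board -x+y'),(541,206,.015,'board +x+y')]:
    P=won(c,p,r,u,v,z);print(n,np.round(P,4),np.round(tog(P),4))
print('tcp in gauge',tog(p),'yaw y', np.rad2deg(np.arctan2(*r.apply([0,1,0])[1::-1])))
plan([*tow(-.0065-.012-.028,.102),.03],np.rad2deg(GA))
E
```

```text
[ 0.48976821 -0.17075241  0.09997483]
blk -x+y [ 0.526  -0.1975  0.039 ] [-0.0115  0.0867]
blk +x+y [ 0.5828 -0.2078  0.039 ] [0.0461 0.0868]
blk -x edge [ 0.5241 -0.2162  0.039 ] [-0.01   0.068]
board -x+y [ 0.4608 -0.134   0.015 ] [-0.0871  0.1375]
board +x+y [ 0.6517 -0.1684  0.015 ] [0.1069 0.138 ]
tcp in gauge [-0.05200335  0.10654276] yaw y -9.986004086262557
travel [-0.0148  0.0185  0.2331] twist [ 0.0001 -0.0001  0.0057] from [ 0.4897 -0.1709  0.0999]
```

```bash
python3 -m crank '{"travel":[[0,0,0.05],[0,0,0.13],[0,0,0.2],[0,0,0.235],[0,0,0.235]],"twist":[[0,0,0.005],[0,0,0.005],[0,0,0.005],[0,0,0.005],[0,0,0.005]]}' && python3 -m crank '{"travel":[[0,0.01,0],[0,0.03,0],[0,0.05,0],[0,0.06,0],[0,0.06,0]],"twist":[[0,0,0],[0,0,0],[0,0,0],[0,0,0],[0,0,0]]}'
python3 - <<'E'
from h import *
p,r=T();print(p,tog(p),env.get_obs()['ft_force']);c=cam('wrist');cv2.imwrite('pics/w4.png',c['frame'][:,:,::-1][180:400,200:600])
plan([*tow(-.0065-.012,.1065),.0275],-10.3)
E
```

```text
time_s: 7.88
ee_pos: [0.4889, -0.171, 0.0286]
tool_rot: [-0.001, 0.768, 0.641, -0.001]
ft_force: [0.1, -0.4, -1.9]
grip_width: 0.0232
grip_force: 49.8
time_s: 8.5
ee_pos: [0.5074, -0.1743, 0.0294]
tool_rot: [-0.0, 0.768, 0.641, -0.0]
ft_force: [0.1, 0.2, -1.9]
grip_width: 0.0234
grip_force: 49.8
[ 0.5074062  -0.1742887   0.02935223] [-0.03401706  0.10623032] [ 0.051345    0.24591484 -1.90644356]
travel [0.0009 0.0523 0.0061] twist [-0.0001 -0.     -0.0003] from [ 0.5072 -0.1743  0.0293]
```

View pics/w4.png

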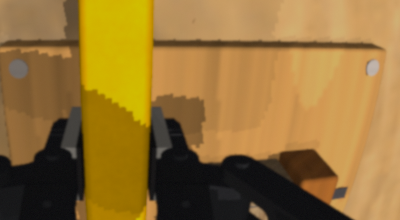

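The level is lined up parallel with the board and just above it, 10–15 mm from the block's end. I edge forward until it makes contact.

```bash
Z='"twist":[[0,0,0],[0,0,0],[0,0,0],[0,0,0]]}'; python3 -m crank '{"travel":[[0,0.01,0.007],[0,0.02,0.007],[0,0.03,0.007],[0,0.03,0.007]],"twist":[[0,0,0],[0,0,0],[0,0,0],[0,0,0]]}' ; python3 -m crank '{"travel":[[0,0.004,0],[0,0.008,0],[0,0.01,0],[0,0.01,0]],"twist":[[0,0,0],[0,0,0],[0,0,0],[0,0,0]]}';python3 -m crank '{"travel":[[0,0.004,0],[0,0.007,0],[0,0.01,0],[0,0.01,0]],"twist":[[0,0,0],[0,0,0],[0,0,0],[0,0,0]]}'; python3 -c "
from h import *
p,r=T();print(tog(p),env.get_obs()['ft_force'])"
```

```text
time_s: 9.05
ee_pos: [0.5163, -0.1759, 0.0273]
tool_rot: [0.0, 0.768, 0.641, 0.0]
ft_force: [-0.1, 0.8, -2.5]
grip_width: 0.0232
grip_force: 49.8
time_s: 9.55
ee_pos: [0.5191, -0.1764, 0.0273]
tool_rot: [-0.0, 0.768, 0.641, 0.0]
ft_force: [0.2, -0.4, -2.0]
grip_width: 0.0231
grip_force: 49.8
time_s: 10.05
ee_pos: [0.522, -0.177, 0.0272]
tool_rot: [-0.0, 0.768, 0.641, 0.0]
ft_force: [-0.1, 0.2, -2.4]
grip_width: 0.0231
grip_force: 49.8
[-0.01915655  0.10621635] [-0.08639218  0.20990202 -2.4358336 ]
```

```bash
python3 -m crank '{"travel":[[0,0.003,0],[0,0.007,0],[0,0.01,0],[0,0.01,0]],"twist":[[0,0,0],[0,0,0],[0,0,0],[0,0,0]]}' ;python3 -m crank '{"travel":[[0,0.003,0],[0,0.006,0],[0,0.006,0]],"twist":[[0,0,0],[0,0,0],[0,0,0]]}'; python3 - <<'E'
from h import *
p,r=T();print(p,tog(p),env.get_obs()['ft_force']);c=cam('wrist');d=cam('top')
cv2.imwrite('pics/w5.png',np.vstack([cv2.resize(c['frame'][:,:,::-1][180:400,200:600],(700,300)),cv2.resize(d['frame'][:,:,::-1][130:270,350:490],(420,300)).repeat(1,0) if 0 else cv2.copyMakeBorder(cv2.resize(d['frame'][:,:,::-1][150:250,350:500],(450,300)),0,0,0,250,0)]))
E
```

```text
time_s: 10.55
ee_pos: [0.5226, -0.1769, 0.0266]
tool_rot: [-0.002, 0.768, 0.64, -0.001]
ft_force: [-10.3, 3.3, 3.7]
grip_width: 0.0233
grip_force: 50.7
time_s: 10.92
ee_pos: [0.5227, -0.1769, 0.0261]
tool_rot: [-0.004, 0.768, 0.64, -0.002]
ft_force: [-16.4, 5.5, 7.8]
grip_width: 0.0231
grip_force: 51.5
[ 0.52268494 -0.17694473  0.02606648] [-0.01850973  0.1063603 ] [-16.37725015   5.49494266   7.7739622 ]
```

View pics/w5.png

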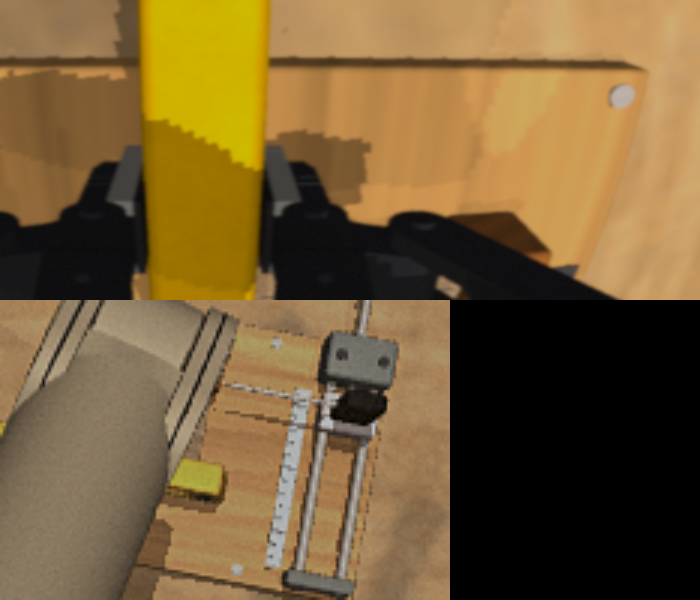

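Contact, at the expected place (TCP gauge x −18.5 mm), with the level's right end running in at the slide's side. I relax the push, set the level down and open.

```bash
python3 -m crank '{"travel":[[0,-0.005,0.003],[0,-0.01,0.005],[0,-0.011,0.006],[0,-0.011,0.006]],"twist":[[0,0,0],[0,0,0],[0,0,0],[0,0,0]]}' ;python3 -m crank '{"travel":[[0,0,0],[0,0,0],[0,0,0],[0,0,0]],"twist":[[0,0,0],[0,0,0],[0,0,0],[0,0,0]]}' 0.5; python3 -c "
from h import *
p,r=T();print(p,tog(p))"
```

```text
time_s: 11.52
ee_pos: [0.5225, -0.177, 0.0258]
tool_rot: [-0.001, 0.768, 0.64, -0.0]
ft_force: [-7.6, 2.2, 8.8]
grip_width: 0.0233
grip_force: 51.5
time_s: 12.02
ee_pos: [0.5236, -0.1772, 0.0255]
tool_rot: [0.0, 0.768, 0.641, 0.0]
ft_force: [-0.2, -0.1, -0.2]
grip_width: 0.0425
grip_force: 0.0
[ 0.52362666 -0.17723342  0.02552525] [-0.01753148  0.10624536]
```

```bash
python3 -m crank '{"travel":[[0,0,-0.05],[0,0,-0.15],[0,0,-0.3],[0,0,-0.42],[0,0,-0.42]],"twist":[[0,0,0],[0,0,0],[0,0,0],[0,0,0],[0,0,0]]}'; python3 -c "
from h import *
plan([*tow(.051,-.087),.15],-10.3)"
```

```text
time_s: 12.65
ee_pos: [0.5252, -0.1779, 0.1554]
tool_rot: [0.002, 0.768, 0.641, 0.002]
ft_force: [0.7, -0.3, -0.3]
grip_width: 0.0428
grip_force: 0.0
travel [-0.643   0.2226  0.0191] twist [ 0.0059 -0.0005 -0.0006] from [ 0.5252 -0.1779  0.1554]
```

```bash
python3 -m crank '{"travel":[[-0.1,0.05,0],[-0.25,0.1,0],[-0.42,0.16,0],[-0.56,0.2,0],[-0.64,0.222,0],[-0.64,0.222,0],[-0.64,0.222,0]],"twist":[[0,0,0],[0,0,0],[0,0,0],[0,0,0],[0,0,0],[0,0,0],[0,0,0]]}'; python3 - <<'E'
from h import *
p,r=T();c=cam('wrist');d=cam('top');print(p,tog(p))
cv2.imwrite('pics/w6.png',c['frame'][:,:,::-1]);cv2.imwrite('pics/t6.png',d['frame'][:,:,::-1])
for t in ['grip','pointer_tip','block','level']: print(t,[(np.round(x['extent']).tolist(),round(x['conf'],2)) for x in env.spot_in(c,t)][:3])
E
```

```text
time_s: 13.52
ee_pos: [0.5547, -0.377, 0.1511]
tool_rot: [-0.001, 0.768, 0.641, 0.0]
ft_force: [-0.2, -0.0, -0.4]
grip_width: 0.043
grip_force: 0.0
[ 0.55468249 -0.37702366  0.15112516] [ 0.04888646 -0.08472391]
grip [([300.0, 93.0, 182.0, 197.0], 0.59)]
pointer_tip [([299.0, 89.0, 182.0, 201.0], 0.97)]
block [([3.0, 99.0, 92.0, 124.0], 0.73), ([237.0, 8.0, 82.0, 85.0], 0.59), ([316.0, 0.0, 36.0, 98.0], 0.43)]
level [([195.0, 2.0, 46.0, 126.0], 0.95)]
```

View pics/w6.png

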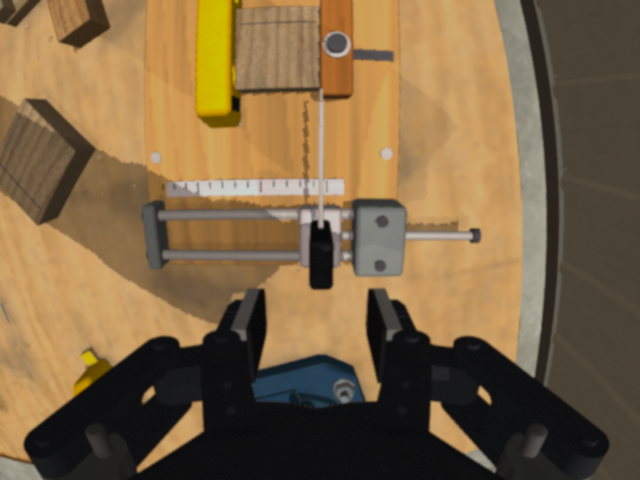

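The wrist view shows the level flush on the block's free end (face at column ~237). Its right end, at row 125, reaches past the pointer tip's line (row 90). The grip's top is at (320, 262–288) and the pointer runs along column 321.

```bash
python3 - <<'E'
from h import *
p,r=T();c=cam('wrist')
for u,v,z,n in [(320,287,.097,'grip top -y edge'),(309,280,.097,'grip -x face'),(332,280,.097,'grip +x face'),(321,100,.0635,'ptr'),(321,150,.0635,'ptr'),(321,200,.0635,'ptr'),(236,75,.039,'blk end'),(235,90,.039,'blk end -y corner'),(321,90,.039,'blk +x-y'),(241,95,.055,'level top +x'),(242,120,.055,'level +x -y'),(197,122,.055,'level -x -y')]:
    P=won(c,p,r,u,v,z);print(n,np.round(P,4),np.round(tog(P),4))
print(p,tog(p))
a=c['frame'];print('row100-160 pointer col',[int(315+np.argmax(a[v,315:328].sum(-1))) for v in (110,140,170)])
print('blk rows',a[75,225:245].sum(-1).tolist())
E
```

```text
grip top -y edge [ 0.5536 -0.3916  0.097 ] [ 0.0505 -0.0992]
grip -x face [ 0.5482 -0.3861  0.097 ] [ 0.0441 -0.0948]
grip +x face [ 0.5612 -0.3885  0.097 ] [ 0.0573 -0.0948]
ptr [ 0.5734 -0.286   0.0635] [0.0509 0.0082]
ptr [ 0.5679 -0.3166  0.0635] [ 0.051  -0.0229]
ptr [ 0.5624 -0.3477  0.0635] [ 0.0512 -0.0545]
blk end [ 0.5203 -0.2548  0.039 ] [-0.0069  0.0294]
blk end -y corner [ 0.5177 -0.2651  0.039 ] [-0.0076  0.0188]
blk +x-y [ 0.5753 -0.2771  0.039 ] [0.0512 0.0173]
level top +x [ 0.524  -0.2718  0.055 ] [-0.0001  0.0133]
level +x -y [ 0.5216 -0.288   0.055 ] [ 0.0004 -0.0031]
level -x -y [ 0.4916 -0.2823  0.055 ] [-0.0301 -0.0029]
[ 0.55488517 -0.3773094   0.15163325] [ 0.04913714 -0.08496862]
row100-160 pointer col [321, 321, 321]
blk rows [384, 372, 358, 335, 301, 259, 241, 282, 325, 314, 339, 366, 388, 398, 402, 402, 400, 391, 379, 364]
```

```bash
python3 -m crank '{"travel":[[0.002,0.005,0.05],[0.002,0.005,0.13],[0.002,0.005,0.22],[0.002,0.005,0.28],[0.002,0.005,0.295],[0.002,0.005,0.295]],"twist":[[0,0,0],[0,0,0],[0,0,0],[0,0,0],[0,0,0],[0,0,0]]}' && python3 -m crank '{"travel":[[0,0,0],[0,0,0],[0,0,0],[0,0,0],[0,0,0]],"twist":[[0,0,0],[0,0,0],[0,0,0],[0,0,0],[0,0,0]]}' 0 80; python3 -c "
from h import *
p,r=T();print(p,tog(p));plan([*(p[:2]-.0577*np.array([np.cos(GA),np.sin(GA)])),p[2]],np.rad2deg(GA))"
```

```text
time_s: 14.62
ee_pos: [0.5563, -0.3779, 0.0632]
tool_rot: [0.0, 0.768, 0.641, 0.0]
ft_force: [-0.2, -0.4, 0.1]
grip_width: 0.0428
grip_force: 0.0
time_s: 15.25
ee_pos: [0.5572, -0.3781, 0.0641]
tool_rot: [0.001, 0.768, 0.641, 0.001]
ft_force: [2.8, -0.4, 5.9]
grip_width: 0.0132
grip_force: 79.0
[ 0.55721721 -0.37814643  0.06409707] [ 0.05158156 -0.08537341]
travel [ 1.000e-04 -1.923e-01 -5.000e-04] twist [0.0024 0.0006 0.0006] from [ 0.5572 -0.3781  0.0641]
```

```bash
python3 -m crank '{"travel":[[0,-0.02,0],[0,-0.06,0],[0,-0.1,0],[0,-0.14,0],[0,-0.17,0],[0,-0.185,0],[0,-0.19,0],[0,-0.19,0]],"twist":[[0,0,0],[0,0,0],[0,0,0],[0,0,0],[0,0,0],[0,0,0],[0,0,0],[0,0,0]]}'; python3 - <<'E'
from h import *
p,r=T();c=cam('wrist');d=cam('top');print(p,tog(p))
a=c['frame'][:,:,::-1];cv2.imwrite('pics/w7.png',cv2.resize(a[0:300,200:500],(600,600)));cv2.imwrite('pics/w7f.png',a)
E
```

```text
time_s: 16.25
ee_pos: [0.5017, -0.368, 0.0641]
tool_rot: [0.002, 0.768, 0.641, 0.001]
ft_force: [6.7, -2.7, 2.8]
grip_width: 0.0127
grip_force: 78.9
[ 0.50173632 -0.36800599  0.06406571] [-0.00481842 -0.08535771]
```

View pics/w7.png

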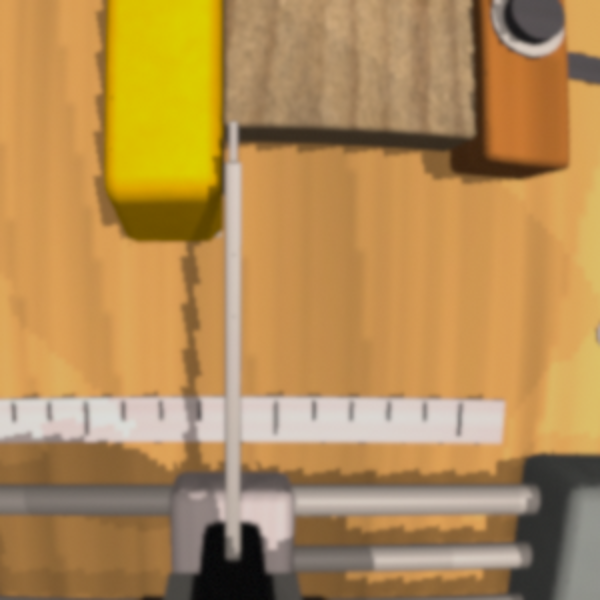

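The pointer (column 316.5) now stands just to the right of the level/block interface (column ~312), about 2 mm short. I compute the remainder.

```bash
python3 - <<'E'
from h import *
p,r=T();c=cam('wrist')
a=c['frame'].astype(int)
for v in (40,50): print(a[v,306:324].tolist())
f=lambda u,v,z:np.round(tog(won(c,p,r,200+u/2,v/2,z)),4)
print('ptr',f(233,200,.0635),f(233,350,.0635),f(233,130,.0635),'lvl top +x',f(222,100,.055),f(222,180,.055),'blk end top',f(228,60,.039),f(228,120,.039),'blk far',f(476,130,.039),'lvl -x',f(107,150,.055))
print(tog(p),env.get_obs()['ft_force'])
E
```

```text
[[219, 169, 0], [215, 160, 0], [206, 151, 0], [189, 138, 0], [156, 115, 0], [124, 94, 41], [122, 99, 68], [144, 119, 88], [164, 135, 100], [174, 143, 106], [175, 144, 106], [175, 144, 106], [178, 147, 107], [181, 149, 109], [183, 150, 110], [183, 150, 110], [180, 148, 109], [178, 147, 107]]
[[219, 168, 0], [216, 161, 0], [207, 152, 0], [190, 139, 0], [159, 118, 0], [127, 97, 40], [127, 103, 71], [148, 122, 91], [165, 136, 103], [170, 140, 105], [168, 139, 104], [170, 140, 105], [174, 144, 107], [176, 145, 108], [175, 143, 106], [172, 141, 103], [170, 140, 102], [169, 138, 101]]
ptr [-0.0057  0.0002] [-0.0057 -0.0289] [-0.0058  0.0139] lvl top +x [-0.0079  0.0219] [-0.0079  0.005 ] blk end top [-0.0068  0.035 ] [-0.0068  0.0207] blk far [0.0501 0.0215] lvl -x [-0.0311  0.0118]
[-0.00469025 -0.08534773] [ 5.87389969 -1.78810104  4.07216819]
```

```bash
python3 -m crank '{"travel":[[0,-0.005,0],[0,-0.005,0],[0,-0.005,0],[0,-0.005,0],[0,-0.005,0],[0,-0.005,0]],"twist":[[0,0,0],[0,0,0],[0,0,0],[0,0,0],[0,0,0],[0,0,0]]}'; python3 - <<'E'
from h import *
p,r=T();c=cam('wrist');d=cam('top');a=c['frame'][:,:,::-1]
f=lambda u,v,z:np.round(tog(won(c,p,r,u,v,z)),4)
b=c['frame'].astype(int).sum(-1)
for v in (100,130,160): print(v,b[v,308:326].tolist())
print('tcp',tog(p),'ptr at TCP-frame', f(316.5,100,.0635))
cv2.imwrite('pics/w8.png',np.hstack([cv2.resize(a[0:150,240:390],(450,450)),cv2.resize(d['frame'][:,:,::-1][150:250,380:480],(350,450))]))
o=env.get_obs();print(o['joint_velocities'].round(3),o['grip_force'])
E
```

```text
time_s: 17.15
ee_pos: [0.5004, -0.3677, 0.0641]
tool_rot: [0.002, 0.768, 0.641, 0.001]
ft_force: [6.3, -1.9, 3.8]
grip_width: 0.0128
grip_force: 78.9
100 [164, 165, 181, 225, 336, 467, 553, 586, 601, 610, 608, 579, 521, 461, 439, 444, 451, 451]
130 [424, 425, 423, 417, 437, 497, 552, 579, 594, 601, 596, 555, 487, 436, 418, 419, 424, 429]
160 [427, 427, 428, 419, 430, 488, 542, 571, 585, 591, 581, 543, 480, 433, 421, 421, 424, 430]
tcp [-0.00613817 -0.08533514] ptr at TCP-frame [-0.0072  0.0002]
[-0.    -0.     0.001 -0.001  0.    -0.001 -0.   ] 78.89627695083618
```

View pics/w8.png

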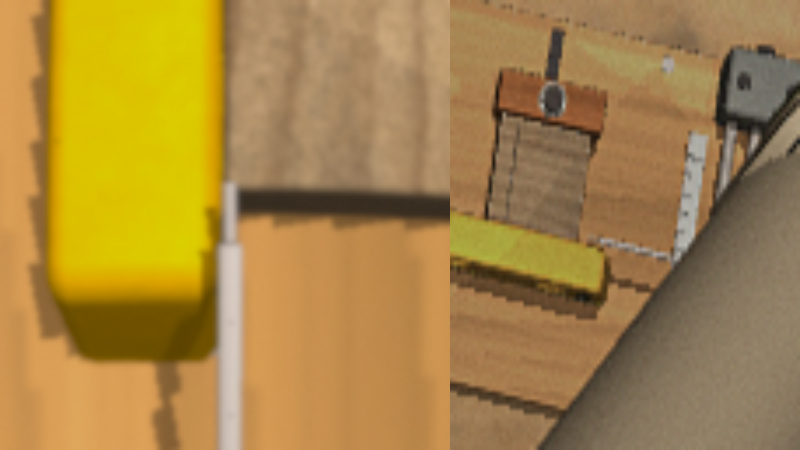

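The pointer tip lies right over the level/block joint (crop column 230). The level is flush against the block and the block is on its stop. I hand in.

```bash
python3 -c "
from plant import env
print(env.sign_off())"
```

```text
the job is handed in; nothing more can be done
None
```

The job is handed in, result not reported: the level stands released and flush on the block's end, and the gripper holds the slide with the pointer about 0.5 mm from that face by wrist camera.

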